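# Clear the syrup bottle and pick up the coffee tray

### The job

Take the amber syrup bottle off the wooden coffee tray and stand it upright, wholly on the round cork coaster, without dropping it. Then pick up the tray by its wooden handle with the two cups and the sugar pot standing on it, keeping it level all the way, and finish while still holding it steady and level at least 10 cm above the counter. Leave the other things on the counter where they are.

Things in the scene. Friction and masses are not known exactly. Their poses are not given: they have to be found in the camera images.
- tray: Wooden carrying tray, 310 x 190 mm, loose, about 0.5 kg (0.8 kg with cups and pot). Origin: centre of the underside; x along its length and its handle, z up. Floor 10 mm thick, rim to 28 mm up. At each end (x = -147, +147 mm; y = 0) a dark steel strap, 22 mm wide, rises to the overhead handle. With its load it balances within about 15 mm of the middle; lightly gripped far from there it tips.
- tray_grip (a point): Middle of the tray's handle, on its centre line, 163 mm above the tray's underside; same axes as the tray. The handle is a straight pale oak bar 290 mm long (x), 18 mm wide (y), 24 mm high: 151 to 175 mm above the underside.
- syrup: Amber glass bottle, label, black cap; loose, 0.3 to 0.5 kg, 220 mm high. Body 56 mm in diameter to 115 mm up; neck and cap 29 mm in diameter from 148 mm to the top. Origin: centre of the underside, z up. It stands on the tray floor, halfway along, about 52 mm to one side of the handle (either side), in the way of the gripper at the handle's middle; the sugar pot is on the other side.
- coaster: Round cork coaster, 110 mm in diameter, 6 mm thick, fixed to the counter, to the left or right of the tray. Origin: centre of the underside.
- cup_a: White espresso cup with a handle, loose on the tray floor near its -x end. 58 mm in diameter, 58 mm high, about 0.1 kg; handle at its own +y, 22 mm out. Origin: centre of the underside.
- cup_b: Blue espresso cup, same size, loose on the tray floor near the tray's +x end. Origin: centre of the underside.
- sugar_pot: White lidded sugar pot with a brass bead, 56 mm in diameter, 68 mm high, 0.11 kg, loose on the tray floor beside the handle, across the handle from the bottle. Origin: centre of the underside.
- milk_jug: Steel milk jug, 76 mm in diameter, 98 mm high, loose on the counter, on the other side of the tray from the coaster. Leave alone. Origin: centre of the underside.
- mug: Green mug, 82 mm in diameter, 95 mm high, beyond the tray to the right. Leave alone. Origin: centre of the underside.
- tamper: Coffee tamper, steel foot 58 mm in diameter and dark wooden knob, 88 mm high, far left. Leave alone. Origin: centre of the underside.
- spoon: Steel spoon, 160 mm long, lying on the counter to the far right. Leave alone. Origin: its middle, underside.
- fruit_bowl: Blue bowl, 170 mm in diameter, 65 mm high, beyond the tray to the left. Leave alone. Origin: centre of the underside.
Things that resemble listed ones, but are neither listed nor needed, are in the scene too. Leave any green look-alike of the cup_b alone.

How it is judged:
By the outcome, as a careful person would: the job done as asked, in the order asked, and still so for the second after the job is handed in, while the arm keeps its last pose, push and grip.
It also fails if it takes over 58 s, if anything falls off the work surface, if the arm or the gripper's body presses on something with over 40 N, if the wrist force passes 120 N, or if a joint passes its speed limit or range.

### The arm

A 6-joint arm with a two-finger parallel gripper is mounted at the origin on the work surface. World frame = base frame: x ahead of the robot, y to its left, z up, the work surface at z = 0. Lengths are in m, angles in rad, forces in N, time in s.
With the tool pointing down it reaches from about 0.275 to 0.75 m from the base axis. Payload 10.2 kg.
Tool frame: the origin (TCP) lies midway between the tips of the shut fingers; the grasp point (between the pads) lies 19 mm behind it (env.hold_point_z is the distance from the TCP to the grasp point, in m); x points along the fingers, z is the direction in which the jaws open and shut, and the axes are right-handed (so a half turn about x gives the same grasp; the last joint's range is limited). The gripper opens to 85 mm and grips with 20 to 120 N. Pads are 22 mm wide; open, the fingers measure 114 mm over their backs; the gripper's body (76 mm by 85 mm) begins 54 mm behind the grasp point. The pads swing forward as they close: fully open they stand 13 mm farther back than shut.
Start: joints at [-0.223, 0.313, 1.498, -0, 1.331, -0.223], TCP at [0.525, -0, 0.207] pointing down, gripper open.
Joint ranges: [-2.94, 2.94], [-0.97, 2.17], [0.19, 2.56], [-1.23, 4.37], [0.02, 3.11], [-2.88, 2.88]. Speed limits (rad/s): [2.39, 2.39, 3.01, 3.14, 3.14, 3.14].

### API

Orientations are given as a unit quaternion [x, y, z, w].
In Python, from bench import env, kinematics, monitor, eyes, job gives the robot as it stands. The module is installed in compiled form; this text tells all that it offers. Calls block until the motion is done:
- env.reach(position, orientation): joint-space move of the TCP to a pose.
- env.movel(position, velocity=0.15, frame=None, guard=None): straight line of the TCP; frame=None keeps the orientation; velocity is the mean speed in m/s. With guard (N) it stops when the force on the tool has changed by that much, and returns True; else False.
- env.set_joints(angles): joint-space move.
- env.release() and env.close_gripper(effort=None): open the fingers fully, or close them until they stop; effort is the grip in N (None keeps the last).
- env.hold(seconds).
- kinematics.ik(position, orientation): joint angles nearest the present ones, or None.
- monitor.sense(): the state.
- eyes.grab_frame(name): name is "scene" or "side" or "wrist"; returns a dict with "frame" (420x560x3 uint8, red, green, blue), "mtx" (3x3 intrinsics, pixels), "view" (4x4, takes a point from world to camera coordinates). Camera axes: x right, y down, z forward; pixel columns grow to the right and rows downward; lengths in m; the calibration is good to about 2 mm. A picture is of the moment at which its call begins. There is no depth.
A pose or a line that the arm cannot do raises env.MotionError and nothing moves.
- job.hand_in(): hands the job in, once; it reports no verdict.
The state is a dict: "clock": time; "joints": joint angles; "qvel": joint speeds; "joint_efforts": joint torques, N m; "position": TCP position; "ee_rot": TCP orientation; "contact_force": force on the tool from outside, world axes, zero at the start; "ft_torque": the same for the moment, N m; "finger_gap": opening from 0.0 (shut) to 1.0 (fully open).
Only numpy, scipy, OpenCV 4.12 (cv2) and the standard library are available. Lean on these libraries where they do the work, as an engineer would, in place of code of your own. Each camera call takes 0.05 s, during which the arm holds its last target.

## Working session

There is one attempt and no reset: what is moved stays moved. The work goes in short steps, each a Python script; the robot and the scene stay as the last script left them, time stands still between calls to the robot, and variables do not carry over. Pictures are saved under pics/ and viewed, and the job is handed in when it is done.

```bash
ls; mkdir -p pics; python3 - <<'E'
from bench import env, kinematics, monitor, eyes, job
import cv2, numpy as np, json
s=monitor.sense()
print(s, env.hold_point_z)
for n in ["scene","side","wrist"]:
    d=eyes.grab_frame(n)
    cv2.imwrite(f"pics/{n}0.png", d["frame"][:,:,::-1])
    np.savez(f"pics/{n}0.npz", **d)
    print(n, d["mtx"].round(2).tolist(), d["view"].round(4).tolist())
E
```

```text
pics
{'clock': 0.0, 'joints': array([-2.23406264e-01,  3.13451471e-01,  1.49843915e+00,  7.25437942e-05,
        1.33098519e+00, -2.23371050e-01]), 'qvel': array([-0.00021853, -0.00088099, -0.00144622, -0.00075984, -0.00138662,
       -0.00036176]), 'joint_efforts': array([-5.78409599e-04, -4.12261176e+01, -2.59742296e+01, -3.58453699e-04,
        4.11797926e-03, -1.23038126e-05]), 'position': array([5.24720303e-01, 6.82757983e-05, 2.06733561e-01]), 'ee_rot': array([1.43351984e-04, 7.07543509e-01, 1.06236084e-04, 7.06669761e-01]), 'contact_force': array([ 0.02922707, -0.34279006,  0.20064193]), 'ft_torque': array([-0.00877953, -0.02779134, -0.00861274]), 'finger_gap': 1.0005576354669725} 0.0187
scene [[420.4, 0.0, 287.06], [0.0, 420.4, 203.57], [0.0, 0.0, 1.0]] [[-0.2693, 0.963, 0.0034, 0.1287], [0.7161, 0.2026, -0.6679, -0.2831], [-0.6439, -0.1774, -0.7442, 1.5646], [0.0, 0.0, 0.0, 1.0]]
side [[390.81, 0.0, 282.56], [0.0, 390.81, 204.85], [0.0, 0.0, 1.0]] [[0.7144, -0.6993, -0.0233, -0.3683], [-0.4703, -0.4552, -0.7561, 0.3471], [0.5182, 0.5511, -0.6541, 1.0332], [0.0, 0.0, 0.0, 1.0]]
wrist [[294.35, 0.0, 277.65], [0.0, 294.35, 209.32], [0.0, 0.0, 1.0]] [[1.0, 0.0009, -0.0002, -0.5247], [0.0009, -0.9609, 0.277, -0.0354], [0.0, -0.277, -0.9609, 0.3772], [0.0, 0.0, 0.0, 1.0]]
```

View pics/scene0.png

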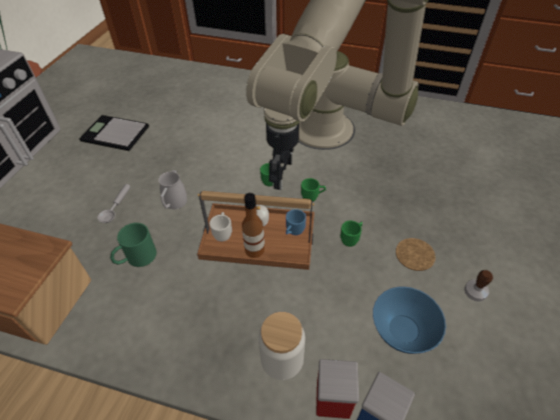

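View pics/side0.png

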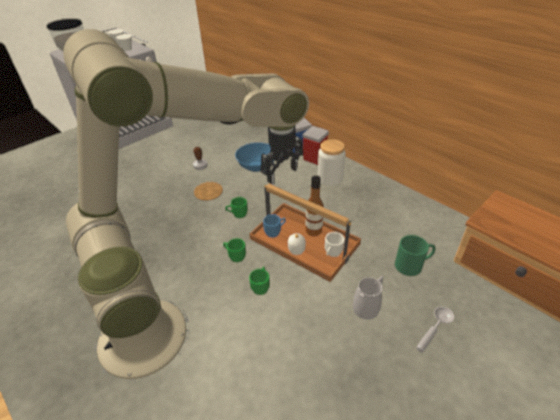

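View pics/wrist0.png

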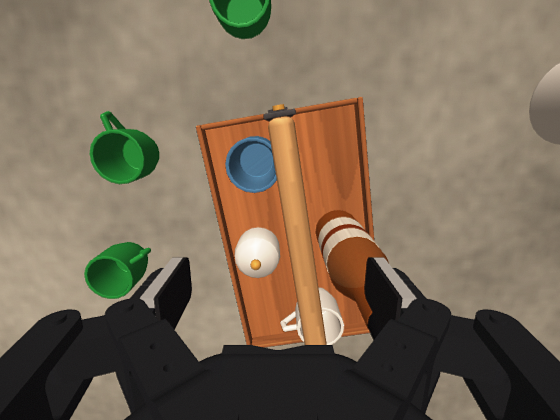

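```bash
cat > h.py <<'E'
import numpy as np, cv2
def ray(d,u,v):
    K=d["mtx"];V=d["view"];R=V[:3,:3];t=V[:3,3]
    c=-R.T@t
    w=R.T@np.linalg.solve(K,np.array([u,v,1.0]))
    return c,w/np.linalg.norm(w)
def onz(d,u,v,z):
    c,w=ray(d,u,v); return c+w*(z-c[2])/w[2]
def two(d1,p1,d2,p2):
    c1,w1=ray(d1,*p1);c2,w2=ray(d2,*p2)
    A=np.stack([w1,-w2],1);s,_,_,_=np.linalg.lstsq(A,c2-c1,rcond=None)
    a=c1+s[0]*w1;b=c2+s[1]*w2
    return (a+b)/2,np.linalg.norm(a-b)
def proj(d,P):
    p=d["view"][:3,:3]@np.asarray(P)+d["view"][:3,3]; q=d["mtx"]@p; return q[:2]/q[2]
def load(n): return dict(np.load(n))
E
python3 - <<'E'
from h import *
for n in ["scene0","side0","wrist0"]:
    d=load(f"pics/{n}.npz"); c,_=ray(d,280,210); print(n,c.round(3))
    f=d["frame"]
    if n=="scene0": crop=f[180:280,190:330]; k=5
    elif n=="side0": crop=f[165:285,240:370]; k=5
    else: continue
    cv2.imwrite(f"pics/{n}_crop.png",cv2.resize(crop[:,:,::-1],None,fx=k,fy=k,interpolation=cv2.INTER_CUBIC))
E
```

```text
scene0 [1.245 0.211 0.975]
side0 [-0.109 -0.669  0.93 ]
wrist0 [0.525 0.071 0.372]
```

View pics/scene0_crop.png

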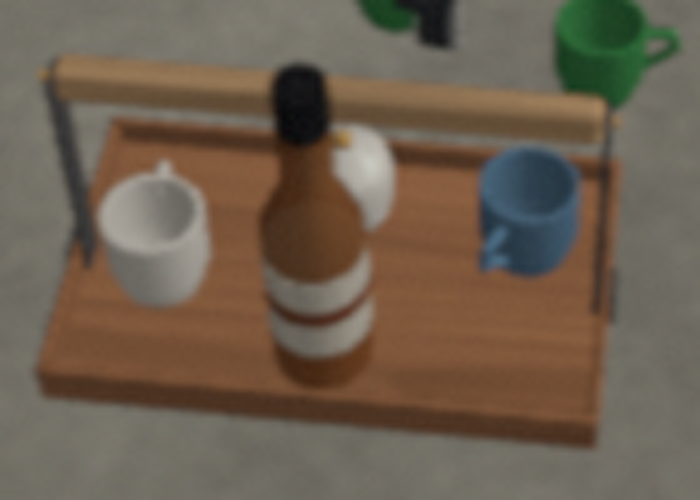

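View pics/side0_crop.png

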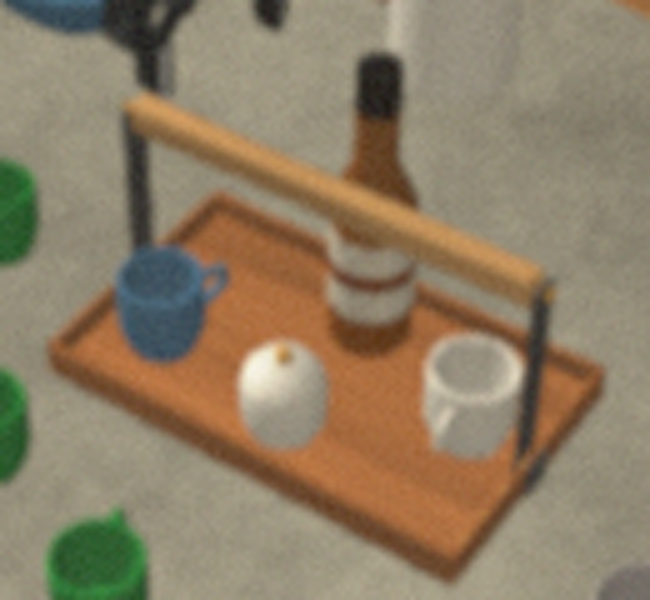

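```bash
cat > m.py <<'E'
from h import *
ds={n:load(f"pics/{n}0.npz") for n in ["scene","side","wrist"]}
rois={"scene":(190,185,330,215),"side":(255,180,360,230),"wrist":(255,105,345,345)}
for n,d in ds.items():
    f=d["frame"];hsv=cv2.cvtColor(f,cv2.COLOR_RGB2HSV)
    # sample
    pts={"scene":(220,197),"side":(310,208),"wrist":(290,180)}[n]
    print(n,"oak",hsv[pts[1],pts[0]],f[pts[1],pts[0]])
E
python3 m.py; python3 - <<'E'
from h import *
d=load("pics/wrist0.npz");f=d["frame"]
cv2.imwrite("pics/w_crop.png",cv2.resize(f[90:360,190:460,::-1],None,fx=2.2,fy=2.2,interpolation=cv2.INTER_CUBIC))
hsv=cv2.cvtColor(f,cv2.COLOR_RGB2HSV)
for p in [(290,180),(310,300),(230,200),(340,200)]: print(p,hsv[p[1],p[0]])
E
```

```text
scene oak [ 16 110 116] [116  92  66]
side oak [ 15 133 127] [127  93  61]
wrist oak [ 15 144 227] [227 163  99]
(290, 180) [ 15 144 227]
(310, 300) [ 15 149 194]
(230, 200) [ 11 177 196]
(340, 200) [ 11 180 160]
```

View pics/w_crop.png

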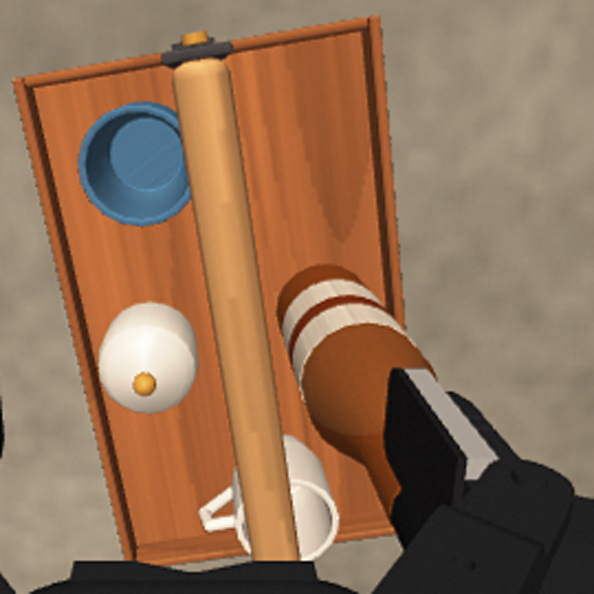

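```bash
cat > m2.py <<'E'
from h import *
ds={n:load(f"pics/{n}0.npz") for n in ["scene","side","wrist"]}
rois={"scene":(190,185,330,215),"side":(262,180,355,228),"wrist":(255,115,345,345)}
for n,d in ds.items():
    f=d["frame"];hsv=cv2.cvtColor(cv2.GaussianBlur(f,(3,3),0),cv2.COLOR_RGB2HSV)
    lo,hi={"scene":((13,80,80),(22,180,255)),"side":((13,90,90),(22,190,255)),"wrist":((13,100,120),(20,165,255))}[n]
    m=cv2.inRange(hsv,lo,hi)
    x0,y0,x1,y1=rois[n]; mm=np.zeros_like(m);mm[y0:y1,x0:x1]=m[y0:y1,x0:x1]
    k,lab,st,ce=cv2.connectedComponentsWithStats(mm)
    i=np.argsort(-st[1:,4])[:2]+1
    print(n,st[i].tolist(),ce[i].round(1).tolist())
    sel=np.isin(lab,i if n=="scene" else i[:1]).astype(np.uint8)
    ys,xs=np.nonzero(sel); r=cv2.minAreaRect(np.stack([xs,ys],1).astype(np.float32)); print(r)
    b=cv2.boxPoints(r); print(b.round(1).tolist())
    o=f[:,:,::-1].copy(); o[sel>0]=(255,0,255); cv2.imwrite(f"pics/h_{n}.png",o)
    # cap mask
    if n!="wrist":
        x0,y0,x1,y1={"scene":(243,185,259,212),"side":(308,172,324,192)}[n]
        g=f[y0:y1,x0:x1].max(2); m=(g<50).astype(np.uint8)
        ys,xs=np.nonzero(m); print("cap",xs.min()+x0,xs.max()+x0,ys.min()+y0,ys.max()+y0,xs.mean()+x0,ys.mean()+y0)
E
python3 m2.py
python3 - <<'E'
import cv2,numpy as np
a=cv2.imread("pics/h_scene.png")[180:280,190:330];b=cv2.imread("pics/h_side.png")[165:265,240:370];
c=cv2.imread("pics/h_wrist.png")[90:360,190:400]
a=cv2.resize(a,None,fx=3,fy=3);b=cv2.resize(b,None,fx=3,fy=3)
o=np.zeros((600,640,3),np.uint8);o[:300,:420]=a;o[300:600,:390]=b;o[:270,425:635]=c
cv2.imwrite("pics/hm.png",o)
E
```

```text
scene [[255, 195, 59, 13, 489], [198, 191, 47, 12, 378]] [[283.4, 201.4], [221.9, 196.4]]
((255.47885131835938, 199.26266479492188), (115.43157958984375, 8.856437683105469), 4.600095272064209)
[[197.60000610351562, 199.0], [198.3000030517578, 190.1999969482422], [313.3999938964844, 199.5], [312.70001220703125, 208.3000030517578]]
cap 245 255 193 209 249.57823129251702 201.04761904761904
side [[265, 183, 86, 43, 952], [273, 203, 35, 25, 424]] [[309.1, 203.7], [292.5, 216.4]]
((309.3184814453125, 199.3477020263672), (93.1341552734375, 25.95996856689453), 19.440034866333008)
[[261.1000061035156, 196.10000610351562], [269.70001220703125, 171.60000610351562], [357.6000061035156, 202.60000610351562], [348.8999938964844, 227.10000610351562]]
cap 312 319 177 187 315.2686567164179 182.17910447761193
wrist [[268, 116, 58, 229, 5492], [255, 260, 6, 10, 15]] [[296.9, 226.9], [258.0, 264.2]]
((298.5540771484375, 230.8243408203125), (231.96697998046875, 26.468238830566406), 80.53767395019531)
[[266.3999938964844, 118.5999984741211], [292.5, 114.19999694824219], [330.70001220703125, 343.1000061035156], [304.6000061035156, 347.3999938964844]]
```

View pics/hm.png

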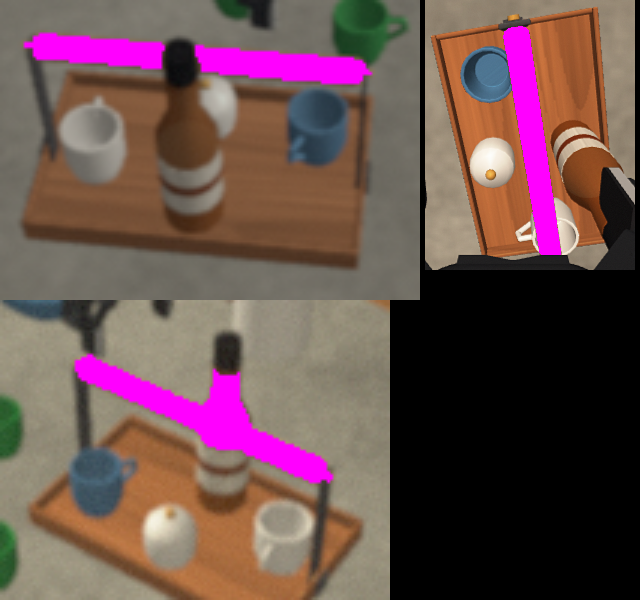

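```bash
python3 - <<'E'
from h import *
ds={n:load(f"pics/{n}0.npz") for n in ["scene","side","wrist"]}
s,e,w=ds["scene"],ds["side"],ds["wrist"]
A,ra=two(s,(201.3,195.6),e,(348.6,221.6)); B,rb=two(s,(310.5,203.7),e,(266.2,187.2))
print("ends",A.round(4),ra.round(4),B.round(4),rb.round(4),np.linalg.norm(A-B),(A+B)/2)
for n,p,q in [("scene",(201.3,195.6),(310.5,203.7)),("side",(348.6,221.6),(266.2,187.2))]:
    a=onz(ds[n],*p,.163);b=onz(ds[n],*q,.163); print(n,a.round(4),b.round(4),((a+b)/2).round(4),np.linalg.norm(a-b), np.degrees(np.arctan2(*(b-a)[1::-1])))
# wrist centre line: top face of handle 0.175
c=np.array([298.55,230.82]); t=np.radians(80.54); u=np.array([np.cos(t),np.sin(t)])
a=onz(w,*(c-116*u),.17);b=onz(w,*(c+116*u),.17)
print("wrist",a.round(4),b.round(4),np.degrees(np.arctan2(*(a-b)[1::-1])))
mid=(A+B)/2
# cap: centroid, mid height of cap; cap top
C,rc=two(s,(249.6+.5,201.0+.5),e,(315.3+.5,182.2+.5)); print("cap",C.round(4),rc)
for z in (.20,.21,.215,.22): print(z,onz(s,250.1,201.5,z).round(4),onz(e,315.8,182.7,z).round(4))
# coaster
for n in ("scene","side"):
    f=ds[n]["frame"];hsv=cv2.cvtColor(f,cv2.COLOR_RGB2HSV)
    p={"scene":(415,254),"side":(208,190)}[n]; print(n,hsv[p[1],p[0]])
    m=cv2.inRange(hsv,(8,60,60),(22,200,255)); x0,y0=p[0]-40,p[1]-30
    mm=np.zeros_like(m);mm[y0:y0+60,x0:x0+80]=m[y0:y0+60,x0:x0+80]
    mm=cv2.morphologyEx(mm,cv2.MORPH_CLOSE,np.ones((5,5)))
    k,lab,st,ce=cv2.connectedComponentsWithStats(mm);i=1+np.argmax(st[1:,4]);
    cn=cv2.findContours((lab==i).astype(np.uint8),cv2.RETR_EXTERNAL,cv2.CHAIN_APPROX_NONE)[0][0]
    el=cv2.fitEllipse(cn); print(st[i],el)
    P=np.array([onz(ds[n],x+.0,y+.0,.005)[:2] for [[x,y]] in cn]); 
    (cx,cy),r=cv2.minEnclosingCircle(P.astype(np.float32)); print("coaster",P.mean(0).round(4),(cx,cy),r)
E
```

```text
ends [ 0.5774 -0.2088  0.1629] 0.0024 [0.5239 0.0764 0.161 ] 0.0017 0.29018975491319665 [ 0.5506553  -0.06620378  0.16194749]
scene [ 0.5769 -0.2078  0.163 ] [0.5263 0.0761 0.163 ] [ 0.5516 -0.0658  0.163 ] 0.2883261446683909 100.08894488898018
side [ 0.578  -0.2099  0.163 ] [0.522  0.0754 0.163 ] [ 0.55   -0.0672  0.163 ] 0.2906982483226875 101.10373054085824
wrist [0.5258 0.076  0.17  ] [ 0.5577 -0.1039  0.17  ] 100.05385797094054
cap [ 0.6016 -0.061   0.2098] 0.0012201201917066648
0.2 [ 0.5928 -0.064   0.2   ] [ 0.6115 -0.0533  0.2   ]
0.21 [ 0.6013 -0.0605  0.21  ] [ 0.6016 -0.0617  0.21  ]
0.215 [ 0.6055 -0.0587  0.215 ] [ 0.5967 -0.0659  0.215 ]
0.22 [ 0.6097 -0.0569  0.22  ] [ 0.5918 -0.0701  0.22  ]
scene [ 16 115 129]
[ 395  238   41   33 1043] ((415.1640930175781, 253.9554443359375), (30.914806365966797, 40.84465026855469), 111.93963623046875)
coaster [0.4895 0.3762] (0.4891457259654999, 0.37624868750572205) 0.05697678029537201
side [ 15 142 174]
[193 181  30  20 485] ((207.68687438964844, 190.5817108154297), (19.060592651367188, 30.055561065673828), 80.43806457519531)
coaster [0.4846 0.3745] (0.48358088731765747, 0.3760089874267578) 0.06163722276687622
```

```bash
cat >> h.py <<'E'
from scipy.spatial.transform import Rotation as Rn
def down(deg):
    a=np.radians(deg); z=np.array([np.cos(a),np.sin(a),0]); x=np.array([0,0,-1.]); y=np.cross(z,x)
    return Rn.from_matrix(np.stack([x,y,z],1)).as_quat()
def snap(eyes,n,name):
    d=eyes.grab_frame(n); cv2.imwrite(f"pics/{name}.png",d["frame"][:,:,::-1]); np.savez(f"pics/{name}.npz",**d); return d
E
python3 - <<'E'
from bench import env, kinematics, monitor, eyes, job
from h import *
print(down(0))
for y in (100.3,-79.7):
    for p in [(.602,-.059,.33),(.602,-.059,.175),(.602,-.059,.36),(.487,.375,.36),(.487,.375,.17)]:
        q=kinematics.ik(np.array(p),down(y)); print(y,p,None if q is None else q.round(2))
for y in (10.3,190.3):
    for p in [(.551,-.066,.25),(.551,-.066,.144),(.551,-.066,.30)]:
        q=kinematics.ik(np.array(p),down(y)); print(y,p,None if q is None else q.round(2))
print(monitor.sense()["clock"])
E
```

```text
[0.         0.70710678 0.         0.70710678]
100.3 (0.602, -0.059, 0.33) [-0.29  0.46  0.98 -0.    1.7  -2.04]
100.3 (0.602, -0.059, 0.175) [-0.29  0.51  1.29 -0.    1.34 -2.04]
100.3 (0.602, -0.059, 0.36) [-0.29  0.47  0.89 -0.    1.78 -2.04]
100.3 (0.487, 0.375, 0.36) [ 0.47  0.49  0.85 -0.    1.8  -1.28]
100.3 (0.487, 0.375, 0.17) [ 0.47  0.54  1.26 -0.    1.34 -1.28]
-79.7 (0.602, -0.059, 0.33) [-0.29  0.46  0.98  0.    1.7   1.1 ]
-79.7 (0.602, -0.059, 0.175) [-0.29  0.51  1.29  0.    1.34  1.1 ]
-79.7 (0.602, -0.059, 0.36) [-0.29  0.47  0.89  0.    1.78  1.1 ]
-79.7 (0.487, 0.375, 0.36) [0.47 0.49 0.85 0.   1.8  1.86]
-79.7 (0.487, 0.375, 0.17) [0.47 0.54 1.26 0.   1.34 1.86]
10.3 (0.551, -0.066, 0.25) [-0.33  0.35  1.33 -0.    1.46 -0.51]
10.3 (0.551, -0.066, 0.144) [-0.33  0.43  1.5  -0.    1.21 -0.51]
10.3 (0.551, -0.066, 0.3) [-0.33  0.34  1.23 -0.    1.58 -0.51]
190.3 (0.551, -0.066, 0.25) [-0.33  0.35  1.33 -0.    1.46  2.63]
190.3 (0.551, -0.066, 0.144) [-0.33  0.43  1.5  -0.    1.21  2.63]
190.3 (0.551, -0.066, 0.3) [-0.33  0.34  1.23 -0.    1.58  2.63]
0.15
```

```bash
python3 - <<'E'
from bench import env, kinematics, monitor, eyes, job
from h import *
env.movel(np.array([.525,0,.31]),velocity=.2)
env.reach(np.array([.602,-.059,.32]),down(-79.7))
s=monitor.sense(); print(s["clock"],s["position"].round(4),s["ee_rot"].round(4))
snap(eyes,"wrist","w1"); snap(eyes,"scene","s1"); snap(eyes,"side","e1")
E
```

```text
2.0167 [ 0.6018 -0.0588  0.3194] [ 0.4526  0.5435 -0.4529  0.5428]
```

View pics/w1.png

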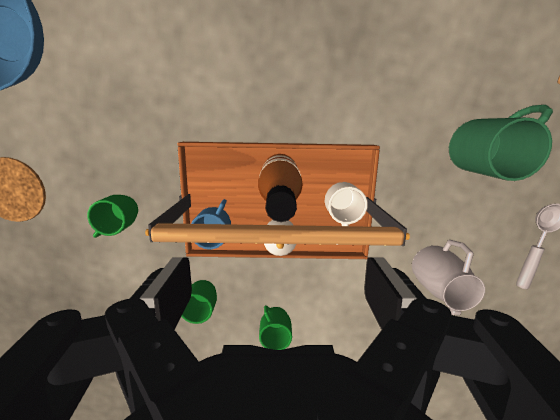

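View pics/s1.png

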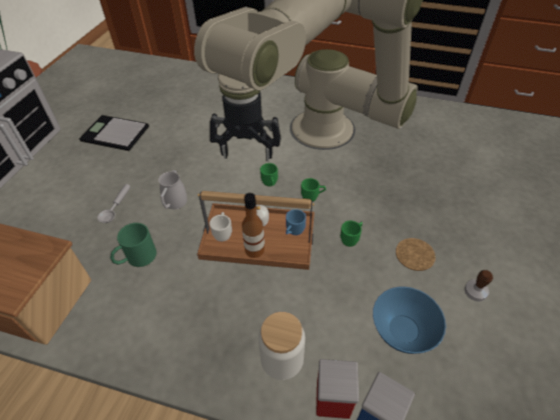

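```bash
python3 - <<'E'
from h import *
d=load("pics/w1.npz"); f=d["frame"]
print(ray(d,0,0)[0])
g=f.max(2)
m=np.zeros(g.shape,np.uint8); m[170:226,255:310]=(g[170:226,255:310]<55)
ys,xs=np.nonzero(m); print("cap",xs.min(),xs.max(),ys.min(),ys.max(),xs.mean(),ys.mean())
print(f[195:225:3,281].tolist())
# cap top ellipse centre: nearer the camera => lower part of image
cv2.imwrite("pics/w1c.png",cv2.resize(f[140:270,140:420,::-1],None,fx=2.8,fy=2.8,interpolation=cv2.INTER_CUBIC))
hsv=cv2.cvtColor(f,cv2.COLOR_RGB2HSV)
mm=cv2.inRange(hsv,(13,80,110),(20,170,255)); a=np.zeros_like(mm);a[222:250,140:420]=mm[222:250,140:420]
k,lab,st,ce=cv2.connectedComponentsWithStats(a);i=1+np.argmax(st[1:,4]);print(st[i])
L=[]
for u in list(range(165,255,6))+list(range(305,400,6)):
    r=np.nonzero(lab[:,u]==i)[0]; L.append((u,(r.min()+r.max())/2+.5,r.max()-r.min()+1))
L=np.array(L);print(L[:,2].tolist());p=np.polyfit(L[:,0],L[:,1],1);print(p)
for z in (.163,.17,.175):
    A=onz(d,151,np.polyval(p,151),z);B=onz(d,406,np.polyval(p,406),z);print(z,A.round(4),B.round(4),((A+B)/2).round(4),np.linalg.norm(A-B),np.degrees(np.arctan2(*(A-B)[1::-1])))
E
```

```text
[ 0.67076406 -0.04546267  0.48470236]
cap 266 296 185 221 280.68616422947133 203.1451068616423
[[24, 21, 21], [23, 23, 22], [23, 22, 21], [22, 20, 21], [20, 19, 20], [22, 20, 21], [23, 19, 21], [23, 20, 21], [22, 19, 21], [114, 103, 93]]
[ 151  223  253   26 4374]
[18.0, 18.0, 20.0, 20.0, 18.0, 18.0, 19.0, 18.0, 18.0, 18.0, 18.0, 18.0, 16.0, 16.0, 16.0, 17.0, 16.0, 16.0, 16.0, 16.0, 16.0, 17.0, 17.0, 17.0, 18.0, 17.0, 23.0, 20.0, 19.0, 19.0, 19.0]
[1.68648923e-02 2.30328746e+02]
0.163 [0.5249 0.0775 0.163 ] [ 0.5735 -0.2161  0.163 ] [ 0.5492 -0.0693  0.163 ] 0.2975617693905557 99.38701027208488
0.17 [0.5281 0.0748 0.17  ] [ 0.5756 -0.2124  0.17  ] [ 0.5519 -0.0688  0.17  ] 0.2910870503936173 99.38701027208488
0.175 [0.5304 0.0729 0.175 ] [ 0.5771 -0.2097  0.175 ] [ 0.5537 -0.0684  0.175 ] 0.2864622511100898 99.38701027208486
```

View pics/w1c.png

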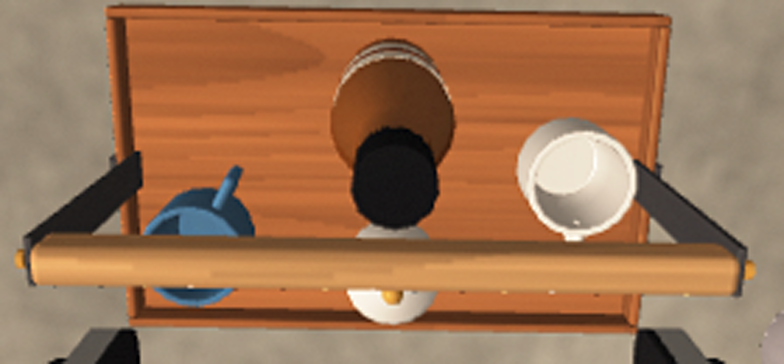

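```bash
python3 - <<'E'
from h import *
d=load("pics/w1.npz");s=load("pics/s1.npz");e=load("pics/e1.npz")
print(onz(d,281,206.5,.23))
print(onz(s,250.1,201.5,.21),onz(e,315.8,182.7,.21))
print("coaster? w", onz(d,15,188,.006))
# bottle base in scene crop: label/body bottom edge: crop(322,375)/5
P=np.array([.602,-.060])
for z in (.01,.23): print(proj(s,[*P,z]),proj(e,[*P,z]),proj(d,[*P,z]))
E
```

```text
[ 0.60177452 -0.061306    0.23      ]
[ 0.60126569 -0.06046161  0.21      ] [ 0.60163387 -0.06169869  0.21      ]
coaster? w [0.49263989 0.36418881 0.006     ]
[254.58626221 249.56915912] [313.55667734 229.9216325 ] [278.69478247 169.79987166]
[249.66920301 196.1993139 ] [315.67384077 177.06655969] [279.6160638  206.00833187]
```

```bash
python3 - <<'E'
from bench import env, kinematics, monitor, eyes, job
from h import *
b=np.array([.6016,-.0609])
r=env.movel(np.array([*b,.173]),velocity=.15,guard=12)
s=monitor.sense(); print(r,s["clock"],s["position"].round(4),s["contact_force"].round(2))
if not r:
    env.close_gripper(effort=60)
    s=monitor.sense(); print(s["clock"],s["position"].round(4),s["contact_force"].round(2),s["finger_gap"])
snap(eyes,"scene","s2"); snap(eyes,"side","e2"); snap(eyes,"wrist","w2")
a=cv2.imread("pics/s2.png")[120:300,170:350]; c=cv2.imread("pics/e2.png")[120:300,210:390]
cv2.imwrite("pics/se2.png",np.hstack([cv2.resize(a,None,fx=2.2,fy=2.2),cv2.resize(c,None,fx=2.2,fy=2.2)]))
E
```

```text
False 3.3 [ 0.602 -0.061  0.174] [ 0.65 -0.05 -0.46]
3.8667 [ 0.6017 -0.061   0.1733] [-0.01 -0.1   2.65] 0.3271186475274043
```

View pics/se2.png

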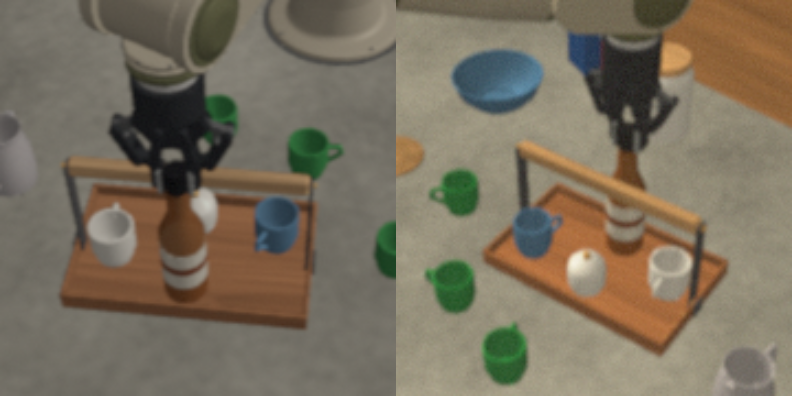

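```bash
python3 - <<'E'
from bench import env, kinematics, monitor, eyes, job
from h import *
b=np.array([.6016,-.0609]); c=np.array([.487,.376])
env.movel(np.array([*b,.22]),velocity=.08)
s=monitor.sense(); print(s["clock"],s["contact_force"].round(2),s["ft_torque"].round(3),s["finger_gap"])
env.movel(np.array([*b,.37]),velocity=.15)
env.movel(np.array([*c,.37]),velocity=.18)
env.movel(np.array([*c,.23]),velocity=.15)
s=monitor.sense(); print(s["clock"],s["position"].round(4),s["contact_force"].round(2),s["ft_torque"].round(3),s["finger_gap"])
snap(eyes,"scene","s3"); snap(eyes,"side","e3")
a=cv2.imread("pics/s3.png"); c=cv2.imread("pics/e3.png")
cv2.imwrite("pics/se3.png",np.hstack([cv2.resize(a[130:310,320:500],None,fx=2.2,fy=2.2),cv2.resize(c[50:230,120:300],None,fx=2.2,fy=2.2)]))
E
```

```text
4.7583 [ 0.51  0.15 -4.45] [ 0.014 -0.001  0.013] 0.324530426961699
9.65 [0.4874 0.3761 0.2311] [ 0.39  0.42 -2.88] [-0.057  0.008  0.025] 0.3288393598722809
```

View pics/se3.png

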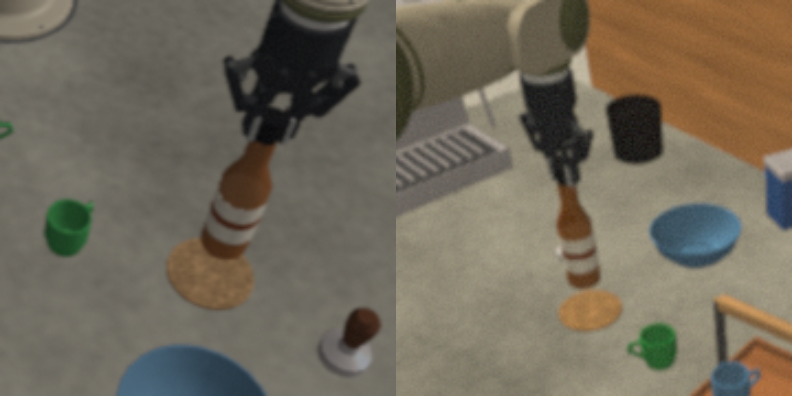

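View pics/s3.png

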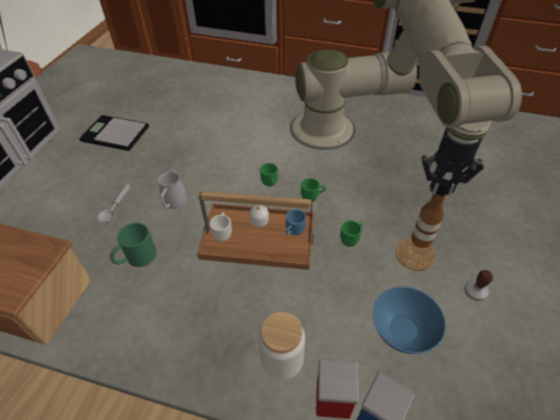

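```bash
python3 - <<'E'
from bench import env, kinematics, monitor, eyes, job
from h import *
c=np.array([.487,.376])
env.movel(np.array([*c,.180]),velocity=.1)
env.hold(.2)
r=env.movel(np.array([*c,.163]),velocity=.025,guard=7)
s=monitor.sense(); print(r,s["clock"],s["position"].round(4),s["contact_force"].round(2),s["ft_torque"].round(3),s["finger_gap"])
snap(eyes,"scene","s4"); snap(eyes,"side","e4")
a=cv2.imread("pics/s4.png"); c=cv2.imread("pics/e4.png")
cv2.imwrite("pics/se4.png",np.hstack([cv2.resize(a[130:310,320:500],None,fx=2.2,fy=2.2),cv2.resize(c[50:230,120:300],None,fx=2.2,fy=2.2)]))
E
```

```text
True 11.0833 [0.4871 0.376  0.1694] [ 0.11 -1.12  3.84] [ 0.022  0.082 -0.017] 0.3250978889582492
```

View pics/se4.png

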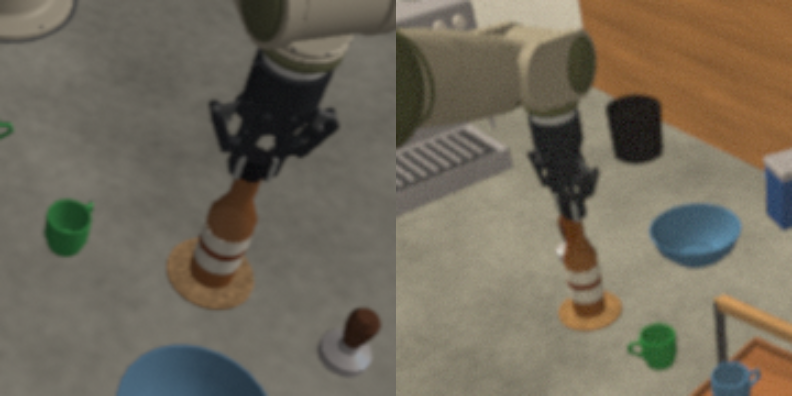

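```bash
python3 - <<'E'
from bench import env, kinematics, monitor, eyes, job
from h import *
env.release()
s=monitor.sense(); print(s["clock"],s["finger_gap"],s["position"].round(4),s["contact_force"].round(2))
p=s["position"]
env.movel(np.array([.487,.376,.31]),velocity=.15)
s=monitor.sense(); print(s["clock"],s["position"].round(4),s["contact_force"].round(2))
snap(eyes,"scene","s5"); snap(eyes,"side","e5"); snap(eyes,"wrist","w5")
a=cv2.imread("pics/s5.png"); c=cv2.imread("pics/e5.png")
cv2.imwrite("pics/se5.png",np.hstack([cv2.resize(a[130:310,320:500],None,fx=2.2,fy=2.2),cv2.resize(c[50:230,120:300],None,fx=2.2,fy=2.2)]))
E
```

```text
11.7833 1.0005486837919166 [0.4865 0.3757 0.1682] [-0.83 -0.41 -0.22]
12.875 [0.4868 0.3759 0.309 ] [ 0.22 -0.4  -0.09]
```

View pics/se5.png

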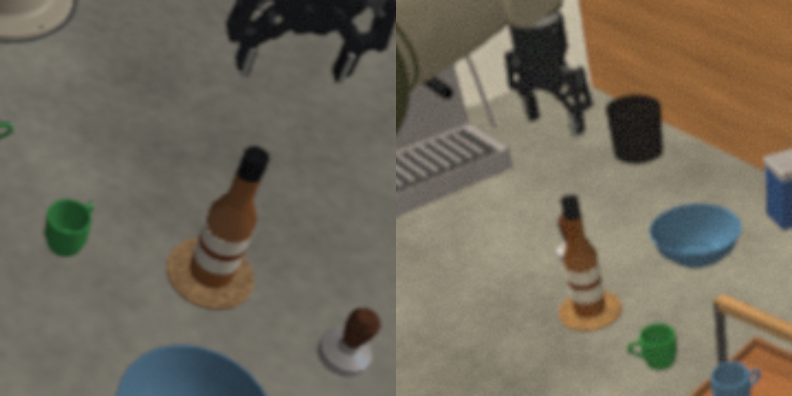

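View pics/w5.png

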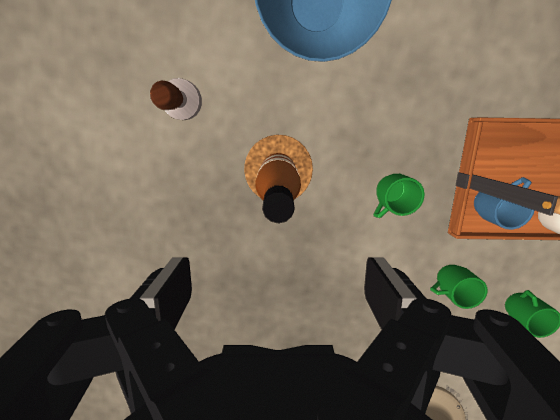

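```bash
python3 - <<'E'
from bench import env, kinematics, monitor, eyes, job
from h import *
d=load("pics/w5.npz"); f=d["frame"]
hsv=cv2.cvtColor(f,cv2.COLOR_RGB2HSV)
m=cv2.inRange(hsv,(12,60,100),(24,200,255)); a=np.zeros_like(m); a[125:210,235:325]=m[125:210,235:325]
cn=max(cv2.findContours(a,cv2.RETR_EXTERNAL,cv2.CHAIN_APPROX_NONE)[0],key=cv2.contourArea)
P=np.array([onz(d,x,y,.006)[:2] for [[x,y]] in cn],np.float32); print("coaster",cv2.minEnclosingCircle(P),"cap",onz(d,278.3,206.5,.226).round(4))
env.reach(np.array([.5512,-.067,.29]),down(10.1))
s=monitor.sense(); print(s["clock"],s["position"].round(4),s["contact_force"].round(2),s["ft_torque"].round(3),s["joints"].round(3))
snap(eyes,"wrist","w6"); snap(eyes,"scene","s6"); snap(eyes,"side","e6")
E
```

```text
coaster ((0.48703718185424805, 0.37558528780937195), 0.05632121115922928) cap [0.4879 0.3759 0.226 ]
15.0583 [ 0.5513 -0.0666  0.29  ] [ 0.1  -0.59 -0.5 ] [-0.028 -0.023 -0.03 ] [-0.331  0.34   1.248  0.     1.554 -0.508]
```

View pics/w6.png

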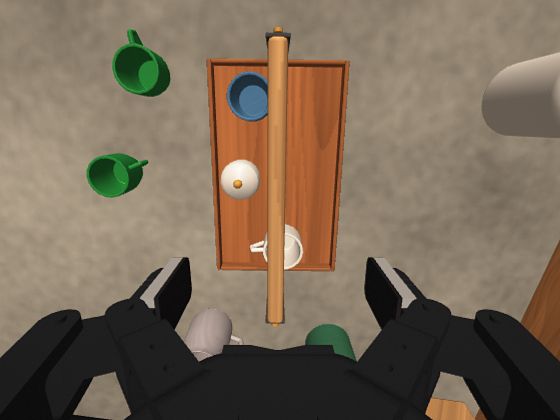

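```bash
python3 - <<'E'
from h import *
d=load("pics/w6.npz"); f=d["frame"]; print(ray(d,0,0)[0].round(4))
hsv=cv2.cvtColor(f,cv2.COLOR_RGB2HSV)
L=[]
for v in range(50,312,8):
    r=[u for u in range(255,300) if 13<=hsv[v,u,0]<=20 and hsv[v,u,1]<168 and hsv[v,u,2]>110]
    if r: L.append((v,(min(r)+max(r))/2+.5,max(r)-min(r)+1))
L=np.array(L); print(L[:,1:].round(1).tolist()); p=np.polyfit(L[:,0],np.array(L)[:,1],1); print(p, np.abs(np.polyval(p,L[:,0])-L[:,1]).max())
cv2.imwrite("pics/w6c.png",cv2.resize(np.vstack([f[25:65,240:320],f[285:340,240:320]])[:,:,::-1],None,fx=5,fy=5,interpolation=cv2.INTER_CUBIC))
for z in (.165,.17,.175):
    A=onz(d,np.polyval(p,38),38,z);B=onz(d,np.polyval(p,319.),319.,z);print(z,A.round(4),B.round(4),((A+B)/2).round(4),np.linalg.norm(A-B),np.degrees(np.arctan2(*(A-B)[1::-1])))
E
```

```text
[0.5387 0.0033 0.4554]
[[277.5, 45.0], [277.5, 45.0], [277.5, 19.0], [278.0, 20.0], [277.5, 19.0], [277.5, 19.0], [277.5, 19.0], [277.5, 19.0], [277.5, 19.0], [277.5, 19.0], [277.0, 18.0], [277.0, 18.0], [277.0, 18.0], [277.0, 18.0], [277.0, 18.0], [270.5, 31.0], [270.5, 31.0], [270.0, 30.0], [276.5, 17.0], [276.5, 17.0], [276.5, 17.0], [276.5, 17.0], [279.0, 24.0], [282.5, 33.0], [278.5, 41.0], [277.5, 45.0], [282.5, 35.0], [281.5, 27.0], [277.5, 45.0], [277.5, 45.0], [277.5, 45.0], [277.5, 45.0], [277.5, 45.0]]
[5.64004011e-03 2.76162740e+02] 7.211786987522373
0.165 [0.525  0.0749 0.165 ] [ 0.5772 -0.2084  0.165 ] [ 0.5511 -0.0668  0.165 ] 0.28808159453498056 100.45240158684055
0.17 [0.5252 0.0737 0.17  ] [ 0.5766 -0.2048  0.17  ] [ 0.5509 -0.0656  0.17  ] 0.2831207321636637 100.45240158684055
0.175 [0.5255 0.0724 0.175 ] [ 0.5759 -0.2011  0.175 ] [ 0.5507 -0.0643  0.175 ] 0.27815986979234686 100.45240158684055
```

View pics/w6c.png

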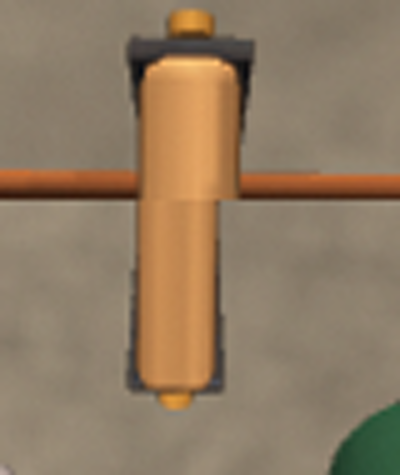

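```bash
python3 - <<'E'
from h import *
d=load("pics/w6.npz")
for z in (.163,.17,.175):
    A=onz(d,277.8,36.4,z);B=onz(d,275.4,322.6,z);print(z,A.round(4),B.round(4),((A+B)/2).round(4),np.linalg.norm(A-B),np.degrees(np.arctan2(*(A-B)[1::-1])))
E
```

```text
0.163 [0.5259 0.0768 0.163 ] [ 0.5754 -0.2152  0.163 ] [ 0.5507 -0.0692  0.163 ] 0.2962163875159152 99.62670237713995
0.17 [0.5262 0.0751 0.17  ] [ 0.5746 -0.21    0.17  ] [ 0.5504 -0.0674  0.17  ] 0.28912391665740506 99.62670237713995
0.175 [0.5264 0.0738 0.175 ] [ 0.5739 -0.2062  0.175 ] [ 0.5502 -0.0662  0.175 ] 0.2840578660441834 99.62670237713996
```

```bash
python3 - <<'E'
from h import *
d=load("pics/w6.npz"); o=np.array([.5506,-.067]); a=np.radians(99.9); X=np.array([np.cos(a),np.sin(a)]);Y=np.array([-X[1],X[0]])
for n,u,v,z in [("blue",249,97,.066),("white",283,249,.066),("bead",237.5,183.5,.076)]:
    P=onz(d,u,v,z)[:2]-o; print(n,(P@X).round(4),(P@Y).round(4))
E
```

```text
blue 0.1037 0.035
white -0.1003 -0.0091
bead -0.0033 0.0515
```

```bash
python3 - <<'E'
from bench import env, kinematics, monitor, eyes, job
from h import *
o=np.array([.5506,-.067])
r=env.movel(np.array([*o,.144]),velocity=.13,frame=down(9.9),guard=12)
s=monitor.sense(); print(r,s["clock"],s["position"].round(4),s["contact_force"].round(2))
if not r:
    env.close_gripper(effort=110)
    env.hold(.3)
    s=monitor.sense(); print(s["clock"],s["position"].round(4),s["ee_rot"].round(4),s["contact_force"].round(2),s["ft_torque"].round(3),s["finger_gap"])
snap(eyes,"wrist","w7"); snap(eyes,"scene","s7"); snap(eyes,"side","e7")
a=cv2.imread("pics/s7.png")[120:300,170:350]; c=cv2.imread("pics/e7.png")[120:300,210:390]
cv2.imwrite("pics/se7.png",np.hstack([cv2.resize(a,None,fx=2.2,fy=2.2),cv2.resize(c,None,fx=2.2,fy=2.2)]))
E
```

```text
False 16.4833 [ 0.551  -0.0671  0.1448] [-0.08 -0.53  0.16]
17.4417 [ 0.5497 -0.0671  0.1442] [-0.061   0.7052  0.061   0.7037] [-5.81 -0.71  4.75] [-0.058  0.948 -0.132] 0.16109006435028145
```

View pics/se7.png

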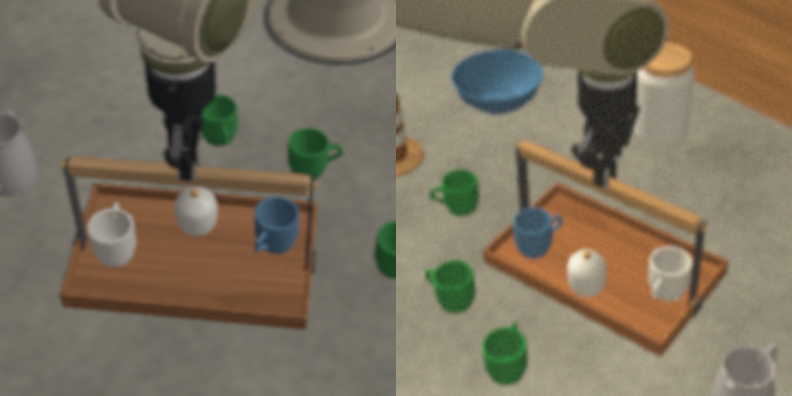

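View pics/w7.png

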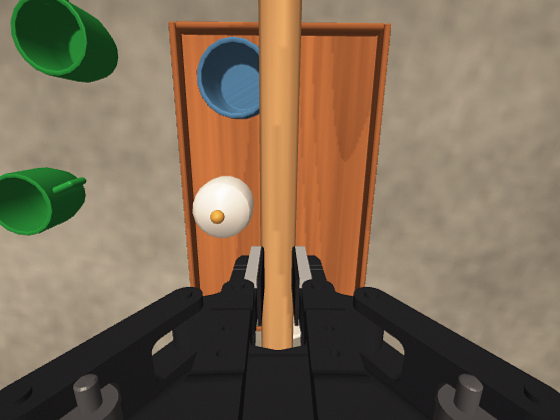

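```bash
python3 - <<'E'
from bench import env, kinematics, monitor, eyes, job
from h import *
env.movel(np.array([.5493,-.0671,.144]),velocity=.01,frame=down(9.9))
env.hold(.2)
s=monitor.sense(); print(s["clock"],s["position"].round(4),s["contact_force"].round(2),s["ft_torque"].round(3),s["finger_gap"])
E
```

```text
18.075 [ 0.5497 -0.0672  0.1442] [ 3.93 -0.68  0.63] [-0.023 -0.689 -0.134] 0.16618789776293702
```

```bash
python3 - <<'E'
from bench import env, kinematics, monitor, eyes, job
from h import *
q=down(9.9)
env.movel(np.array([.5498,-.0671,.1445]),velocity=.01,frame=q)
s=monitor.sense(); print(s["clock"],s["position"].round(4),s["contact_force"].round(2),s["ft_torque"].round(3))
env.movel(np.array([.5498,-.0671,.157]),velocity=.02,frame=q)
env.hold(.3)
s=monitor.sense(); print(s["clock"],s["position"].round(4),s["ee_rot"].round(4),s["contact_force"].round(2),s["ft_torque"].round(3),s["finger_gap"])
snap(eyes,"wrist","w8"); snap(eyes,"scene","s8"); snap(eyes,"side","e8")
a=cv2.imread("pics/s8.png")[120:300,170:350]; c=cv2.imread("pics/e8.png")[120:300,210:390]
cv2.imwrite("pics/se8.png",np.hstack([cv2.resize(a,None,fx=2.2,fy=2.2),cv2.resize(c,None,fx=2.2,fy=2.2)]))
E
```

```text
18.325 [ 0.5497 -0.0671  0.1442] [ 2.88 -0.76 -3.29] [-0.182 -0.498 -0.074]
19.4 [ 0.5498 -0.0671  0.157 ] [-0.061   0.7045  0.061   0.7044] [ 0.03  0.13 -8.3 ] [ 0.036 -0.098 -0.039] 0.16348245768809888
```

View pics/se8.png

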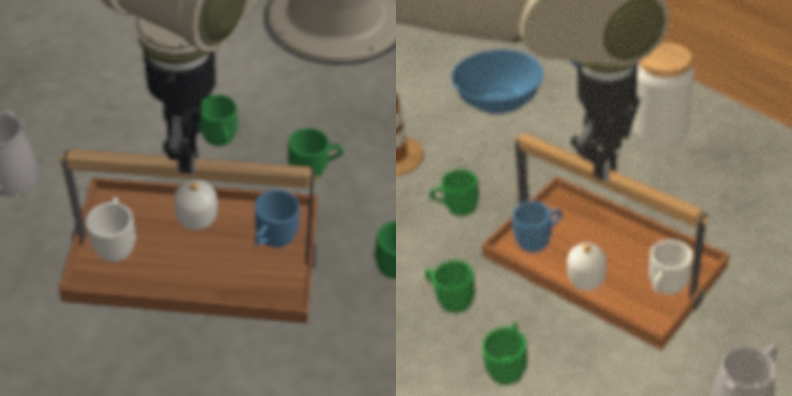

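```bash
python3 - <<'E'
from bench import env, kinematics, monitor, eyes, job
from h import *
q=down(9.9)
env.movel(np.array([.5498,-.0671,.20]),velocity=.04,frame=q)
s=monitor.sense(); print(s["clock"],s["position"].round(4),s["contact_force"].round(2),s["ft_torque"].round(3),s["finger_gap"])
env.movel(np.array([.5498,-.0671,.294]),velocity=.06,frame=q)
env.hold(.6)
s=monitor.sense(); print(s["clock"],s["position"].round(4),s["ee_rot"].round(4),s["contact_force"].round(2),s["ft_torque"].round(3),s["finger_gap"],np.abs(s["qvel"]).max())
snap(eyes,"wrist","w9"); snap(eyes,"scene","s9"); snap(eyes,"side","e9")
a=cv2.imread("pics/s9.png")[90:270,170:350]; c=cv2.imread("pics/e9.png")[80:260,210:390]
cv2.imwrite("pics/se9.png",np.hstack([cv2.resize(a,None,fx=2.2,fy=2.2),cv2.resize(c,None,fx=2.2,fy=2.2)]))
E
```

```text
20.775 [ 0.5497 -0.067   0.1997] [-0.1   0.19 -8.71] [-0.01  -0.118 -0.017] 0.16178188522229808
23.0917 [ 0.5498 -0.0671  0.294 ] [-0.061   0.7045  0.061   0.7045] [-0.05  0.24 -8.09] [ 0.061 -0.074  0.011] 0.16511728797040595 0.0010462530087967492
```

View pics/se9.png

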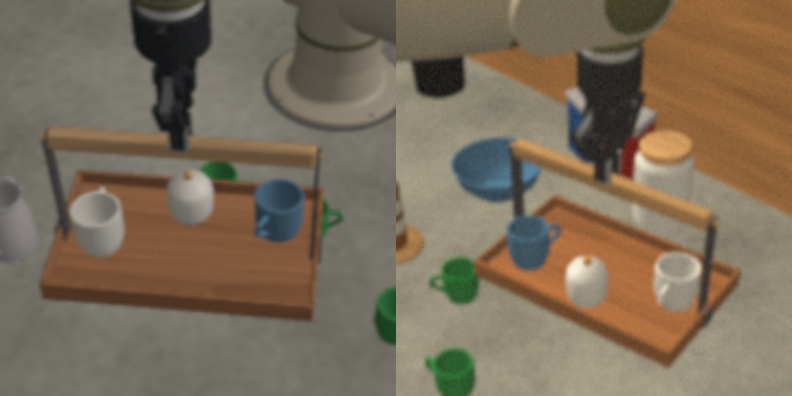

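View pics/s9.png

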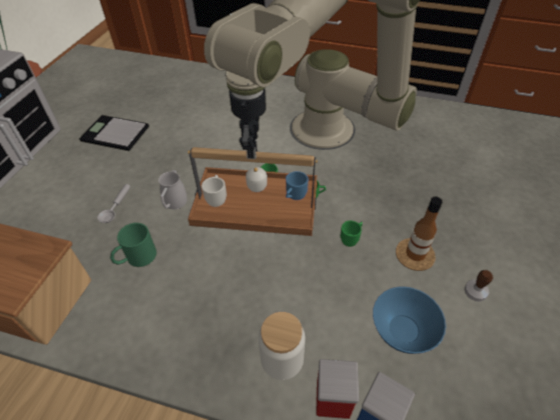

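```bash
python3 - <<'E'
from h import *
s=load("pics/s9.npz");e=load("pics/e9.npz")
for n,d,(x0,y0) in (("s",s,(185,140)),("e",e,(240,135))):
    cv2.imwrite(f"pics/c9{n}.png",cv2.resize(d["frame"][y0:y0+115,x0:x0+140,::-1],None,fx=5,fy=5,interpolation=cv2.INTER_CUBIC))
S=lambda x,y:(x/2.2+170,y/2.2+90); E=lambda x,y:((x-396)/2.2+210,y/2.2+80)
A,ra=two(s,S(50,140),e,E(711,217));B,rb=two(s,S(317,156),e,E(516,150)); print(A.round(4),ra.round(4),B.round(4),rb.round(4),"tilt deg",np.degrees(np.arcsin((B-A)[2]/.29)))
E
```

```text
[ 0.5801 -0.2055  0.3123] 0.0021 [0.5234 0.0757 0.3085] 0.0037 tilt deg -0.7612992939679432
```

View pics/c9s.png

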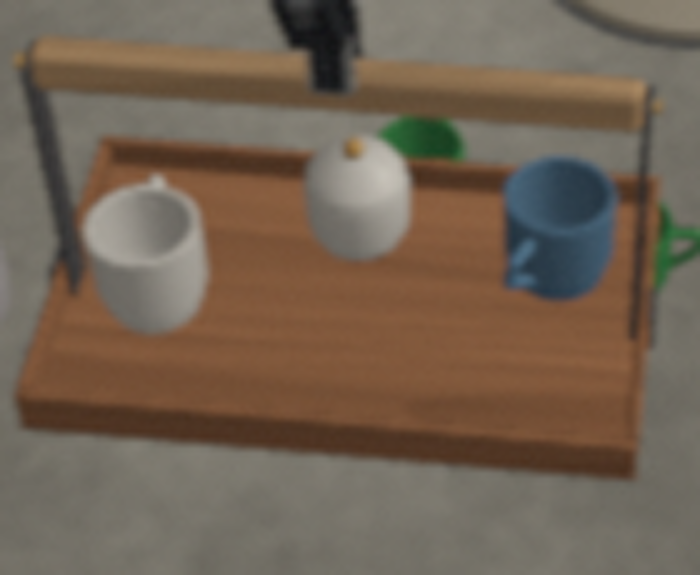

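View pics/c9e.png

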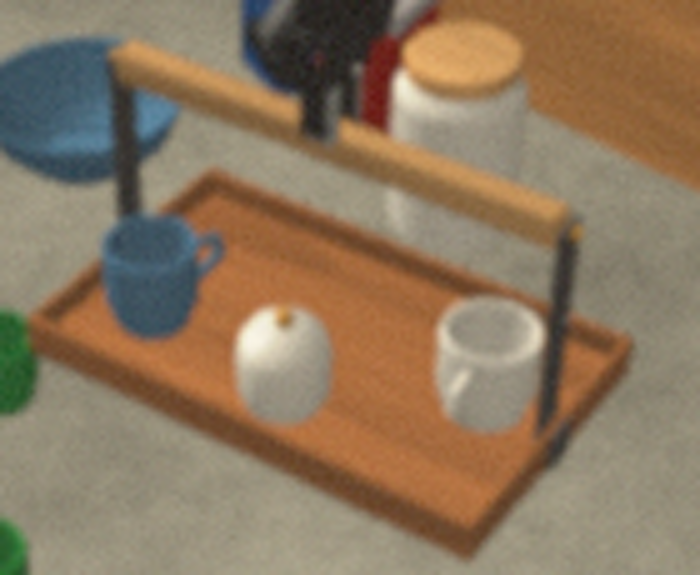

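```bash
python3 - <<'E'
from h import *
s=load("pics/s9.npz");e=load("pics/e9.npz")
S=lambda p:(p[0]/5+185,p[1]/5+140); E=lambda p:(p[0]/5+240,p[1]/5+135)
R={}
for n,p,q in [("-y+x",(22,398),(630,345)),("+y+x",(637,447),(210,172)),("-y-x",(103,142),(470,535)),("+y-x",(658,178),(32,325)),("h-y",(40,63),(570,222)),("h+y",(643,105),(118,62))]:
    P,r=two(s,S(p),e,E(q)); R[n]=P; print(n,P.round(4),round(r,4))
c=np.array([R[k] for k in ("-y+x","+y+x","-y-x","+y-x")]); m=c.mean(0)
n=np.linalg.svd(c-m)[2][2]; n*=np.sign(n[2]); print("normal",n.round(4),"tilt",np.degrees(np.arccos(n[2])).round(2),m.round(4))
h=R["h+y"]-R["h-y"]; print("handle tilt",np.degrees(np.arcsin(h[2]/np.linalg.norm(h))).round(2),np.linalg.norm(h))
E
```

```text
-y+x [ 0.6667 -0.2017  0.1695] 0.0035
+y+x [0.6154 0.1007 0.1716] 0.0024
-y-x [ 0.4829 -0.2348  0.169 ] 0.0006
+y-x [0.4309 0.0676 0.1711] 0.0051
h-y [ 0.5778 -0.2077  0.3126] 0.0056
h+y [0.5233 0.0764 0.3097] 0.0009
normal [-0.0014 -0.0074  1.    ] tilt 0.43 [ 0.549  -0.0671  0.1703]
handle tilt -0.56 0.2893169037770803
```

```bash
python3 - <<'E'
from bench import env, kinematics, monitor, eyes, job
from h import *
a=load("pics/scene0.npz")["frame"].astype(int);b=load("pics/s9.npz")["frame"].astype(int)
D=np.abs(a-b).max(2)
for n,(x,y) in {"jug":(172,190),"mug":(135,246),"tamper":(481,284),"spoon":(115,203),"bowl":(408,321),"green":(350,233),"jar":(282,345)}.items(): print(n,np.median(D[y-15:y+15,x-12:x+12]),D[y-15:y+15,x-12:x+12].mean().round(1))
s=monitor.sense(); print(s["clock"],s["position"].round(4),s["contact_force"].round(2),s["ft_torque"].round(3))
job.hand_in()
E
```

```text
jug 2.0 1.6
mug 1.0 1.6
tamper 2.0 1.8
spoon 1.0 1.6
bowl 1.0 1.5
green 2.0 1.7
jar 2.0 1.6
23.2417 [ 0.5498 -0.0671  0.294 ] [ 0.09 -0.83 -7.61] [-0.01  -0.097  0.033]
the job is handed in; nothing more can be done
```

The bottle is standing on the coaster, and the arm is holding the loaded tray level in the air. I handed the job in at 23.2 s.

- **Bottle:** I gripped it by the cap and neck and lowered it onto the coaster until it touched, at the height I expected. It was released standing upright, and its measured position is within about 1 mm of the coaster's centre.
- **Tray:** I gripped the handle at its middle with 110 N and lifted straight up. The scales on the wrist read about 8 N, so the whole tray with its load was off the counter. The gripper rose 0.15 m, which puts the underside at about 0.15 m; the rim corners in the pictures put it at about 0.142 m.
- **Level and load:** The tray was level to about 0.5°, which is within what I can measure. The two level checks disagreed on direction: the rim corners gave 0.43° and the handle gave 0.56° the other way. Both cups and the sugar pot were still standing on the tray.
- **Other things:** Before and after pictures show no change at the jug, mug, tamper, spoon, bowl, jar and one of the three green cups. I compared the other two green cups only by eye.
- **Small mismatch:** When the gripper closed on the handle, it was about 1 mm off centre and pushed sideways with about 6 N. I adjusted the arm before lifting, and the sideways force was gone once the tray was in the air.

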